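Set a sprung belt tensioner past its click and hold it

TASK

On the tensioner rig, first slide the red thumb plate fully in so that the pawl can catch; then push the orange idler block so that the sprung arm swings back past the pawl's click and its black pointer stands in the green part of the gauge. Finish while still holding the arm there by pressing on the orange block, so that a pin could be fitted. Only push both parts gently, do not grip them (they chip above 30 N), and leave the other things on the bench alone.

Things in the scene. Friction and masses are not known exactly. Their poses are not given: they have to be found in the camera images.
- tensioner_rig: Tensioner setting rig fixed to the bench: grey plate 250 (x) by 240 (y) by 12 mm high. Origin: centre of its underside, at bench height; x points from the thumb-plate side to the far side, y left, z up. Pawl slider and thumb plate at y +65; arm pivot at x +35, y +65; the arm reaches to the right (-y). Nothing on it is higher than 71 mm above the bench.
- pivot (a point): Point on the vertical hinge axis of the sprung arm, 50 mm above the bench. Axes as the rig. The steel parts round it stand up to 61 mm above the bench.
- gauge_green (a point): Middle of the green part of the gauge arc painted on the plate (156 mm from the pivot, arm angle 0.68); the arc under the arm's black pointer is white, then green, then red. At plate height, 12 mm.
- tensioner_arm (a joint): Angle of the sprung arm, rad: 0 at rest, when it points from the pivot 0.4 rad to the -x side of the rig's -y; grows anticlockwise from above as the block is pushed away. Click at about 0.55 if the slider is in (pawl alone then holds it at 0.53); green 0.58 to 0.78; red on to the end stop, 0.90. Spring: about 5 N at the block at 0, 10 N at 0.68. Let go before the click, it swings back.
- idler_block: Orange block on the arm's end, centre 130 mm from the pivot: 40 mm along the arm, 24 mm thick in the direction of swing, 18 to 68 mm above the bench. Origin: its centre in plan, at bench height. x along the arm away from the pivot, y the way it is to be pushed, z up. Push the arm here only; brittle.
- idler_face (a point): Centre of the flat upright face of the idler block that is to be pushed (its -y side), 50 mm above the bench. Axes as idler_block: push along +y, following the arc about the pivot. In front of it there is only the plate, 12 mm high.
- pawl_slider (a joint): Travel of the pawl slider between its two aluminium rails, m: 0 = backed out (pawl cannot reach the arm), 0.024 = fully in, against its stop. Starts between 0 and 0.005. Moves along the rig's +x, stays where it is left, takes about 6 to 8 N.
- thumb_plate: Upright red thumb plate on the rear end of the pawl slider, 10 mm thick (x), 36 mm wide (y), 25 to 71 mm above the bench. Origin: its centre in plan, at bench height; axes as the rig. Brittle.
- thumb_face (a point): Centre of the ribbed rear face of the thumb plate, the face to push, 55 mm above the bench. Axes as the rig: push along +x. Behind it there is only the plate, 12 mm high; the slider's rails, 34 mm high, lie beyond the thumb plate.
- pawl (a joint): Position of the sprung brass pawl in its slider, m: 0 = fully out. The passing tooth of the arm presses it back to about -0.012, then it springs out to 0: the click.
- hammer: Bystander: hammer, 270 mm long, wooden handle; origin at the centre of its underside. Not to be moved.
- wood_block: Bystander: bare wooden block 62x110x42 mm; origin at the centre of its underside. Not to be moved.
- tape_measure: Bystander: yellow and black tape measure 66x74x38 mm; origin at the centre of its underside. Not to be moved.
- hex_keys: Bystander: black folding hex-key set 28x85x26 mm; origin at the centre of its underside. Not to be moved.
- bearing: Bystander: steel ball bearing, 52 mm across, 15 mm high, lying flat; origin at the centre of its underside. Not to be moved.

How it is judged:
By the outcome, as a careful person would: the job done as asked, in the order asked, and still so for the second after the job is handed in, while the arm keeps its last pose, push and grip.
It also fails if it takes over 54 s, if anything falls off the work surface, if the arm or the gripper's body presses on something with over 40 N, if the wrist force passes 120 N, or if a joint passes its speed limit or range.

ROBOT

A 6-joint arm with a two-finger parallel gripper is mounted at the origin on a cart in front of the work surface, level with it; the furniture and walls round the work are solid. World frame = base frame: x ahead of the robot, y to its left, z up, the work surface at z = 0. Lengths are in m, angles in rad, forces in N, time in s.
With the tool pointing down it reaches from about 0.4 to 0.825 m from the base axis. Payload 7 kg.
Tool frame: the origin (TCP) lies on the mounting face of the last link; the fingertips stand arm.tcp_to_tips ahead of it and the grasp point (between the pads) lies 159 mm ahead of it (arm.tcp_to_tips is the distance from the TCP to the fingertips, in m); z points along the fingers, y is the direction in which the jaws open and shut (so a half turn about z gives the same grasp; the last joint's range is limited). The gripper opens to 88 mm and grips with 3 to 60 N. Pads are 19 mm wide; open, the fingers measure 130 mm over their backs; the gripper's body (78 mm by 193 mm) begins 47 mm behind the grasp point.
Start: joints at [1.48, 0.359, 0.012, 0, -1.224, -0.288], TCP at [0.25, 0.627, 0.405] pointing down, gripper open.
Joint ranges: [-3.07, 3.07], [-1.43, 2.12], [-1.02, 1.25], [-3.03, 1.67], [-3.05, -0], [-3.03, 3.03]. Speed limits (rad/s): [2.39, 2.39, 3.01, 3.14, 3.14, 3.14].

INTERFACE

Orientations are given as [roll, pitch, yaw] about the fixed x, y, z axes, in that order (R = Rz(yaw) Ry(pitch) Rx(roll)).
In Python, from station import arm, cams, job_done, finder gives the robot as it stands.
- The arm moves only by the tool play_rows, never from a script. Its argument "targets" is a list that holds one entry, the list of rows, each a list of 4 numbers: the shift along the tool's x, y, z in m, then the turn about the tool's z in degrees. A call has 1 to 5 rows; each row is the pose to reach, as a shift and turn from the pose commanded when the call began, along the tool's axes at that moment; what a row does not reach only later rows make up. A row lasts 1/8 s, in which the tool goes at most 62.5 mm and 10.7 degrees, less where a joint would pass 70% of its speed; a pose out of reach is approached as far as the arm can. A call with a gripper value outside its range is refused whole. "grip" is the closure in counts, from 0 (fully open) to 255 (shut), set as the call begins (left out, the last holds). The fingers move at their own pace and stop on an object; "newtons" is the grip in N (left out, the last holds). Time passes only in rows, so rows that repeat a pose let the fingers close. It gives the time, the measured TCP pose, the force and the opening at its end, in the units of the state.
- arm.get_state(): the state, without advancing time (a new reading comes with each control period).
- cams.grab_frame(name): name is "scene" or "top" or "wrist"; returns (picture, depth): 384x512x3 uint8, red, green, blue; 384x512 float32, m along the optical axis (not along the pixel's ray), 0 where there is no reading.
- cams.camera_params(name): a dict with "intrinsics" (3x3 intrinsics, pixels), "D" ([k1, k2, p1, p2, k3] as OpenCV has them; the pictures are not rectified), "position" and "attitude" of the camera in the world. Camera axes: x right, y down, z forward; pixel columns grow to the right and rows downward; lengths in m; the calibration is good to about 2 mm. A picture is of the moment at which its call begins: read the wrist's pose just before it. camera_params takes no time and is no camera call; for the wrist camera it gives the pose at the moment of the call.
- job_done(): hands the job in, once; it reports no verdict.
Trained networks look in the newest picture that a camera, given by its name, has taken for a name from the list of things; names that differ only in an ending like _2 or _b are one class to them, and where a whole thing is asked for, a point or a joint stands for the part that bears it (a point fixed in the world has none). Each returns a list of dicts, best first, with "score" (0 to 1); they miss things now and then, are a little off and sometimes report something else, mostly with a low value. They report only what shows in the picture. A call takes as long as a camera call.
- finder.find_in(camera, query): "xyz" ([x, y, z] in m, in world coordinates, good to about 4 mm: the middle of the surface that is visible of it).
- finder.masks_of(camera, query): "mask" (384x512 bool, what is visible of it).
The state is a dict: "t": time; "q": joint angles; "qd": joint speeds; "joint_efforts": joint torques, N m; "eef_pos": TCP position; "ee_rot": TCP orientation; "force": force on the tool from outside, world axes, zero at the start; "moment": the same for the moment, N m; "width": finger opening in m.
Only numpy, scipy, OpenCV 4.12 (cv2) and the standard library are available. Lean on these libraries where they do the work, as an engineer would, in place of code of your own. Each camera call takes 0.05 s, during which the arm holds its last target. There are 200 camera calls.

## Working session

There is one attempt and no reset: what is moved stays moved. The work goes in short steps, Python scripts to look and compute and a tool call to move; the robot and the scene stay as the last step left them, time stands still between calls to the robot, and variables do not carry over. Pictures are saved under pics/ and viewed, about 8 in all and at most 12, crops included, and the job is handed in when it is done.

Besides the shell and the picture viewer there is one more tool, called after "Emit:" as a command line: name --argument value ..., lists and objects as JSON in quotes. play_rows: Moves the arm, as the interface text tells. Its arguments: {"type":"object","properties":{"targets":{"type":"array","items":{"type":"array","items":{"type":"array","items":{"type":"number"}}}},"grip":{"type":"number"},"newtons":{"type":"number"}},"required":["targets"]}

```bash
ls; mkdir -p pics
python3 - <<'E'
from station import arm,cams,finder
import cv2,numpy as np
s=arm.get_state();print(s, arm.tcp_to_tips)
ims=[]
for c in("scene","top"):
    im,d=cams.grab_frame(c);p=cams.camera_params(c);print(c,p)
    cv2.imwrite(f'pics/{c}0.png',im[:,:,::-1])
    for q in("tensioner_rig","pivot","gauge_green","idler_block","idler_face","thumb_plate","thumb_face","pawl"):
        try:print(c,q,[(np.round(r['xyz'],4).tolist(),round(r['score'],2)) for r in finder.find_in(c,q)[:2]])
        except Exception as e:print(q,e)
E
```

```text
pics
{'t': 0.0, 'q': array([ 1.48009588e+00,  3.59418092e-01,  1.10255760e-02, -3.88778807e-04,
       -1.22409237e+00, -2.88090367e-01]), 'qd': array([ 0.00055851,  0.00150227, -0.00024526,  0.00074232, -0.00089015,
       -0.00094139]), 'joint_efforts': array([-5.84591580e-04, -5.82714915e+01,  2.93070155e+01,  6.99751407e+00,
        7.01569792e-03, -1.58627681e-04]), 'eef_pos': array([0.24954025, 0.62696032, 0.4036808 ]), 'ee_rot': array([ 3.13986983e+00, -1.29402015e-04, -3.78923113e-01]), 'force': array([0.69018066, 0.13933257, 0.15167981]), 'moment': array([ 0.02462607, -0.04950294,  0.0327412 ]), 'width': 0.08768390021835713} 0.1781
scene {'intrinsics': array([[426.63136425,   0.        , 251.66762679],
       [  0.        , 426.63136425, 190.42254163],
       [  0.        ,   0.        ,   1.        ]]), 'D': array([-0.04565087,  0.        ,  0.        ,  0.        ,  0.        ]), 'position': array([-0.25122613,  1.10045684,  0.96836917]), 'attitude': array([-2.20760398e+00, -8.76832981e-04, -2.45896531e+00])}
scene tensioner_rig []
scene pivot [([0.5234, 0.2347, 0.0124], 0
[... 348 characters left out ...]
.        ,   0.        ,   1.        ]]), 'D': array([-0.09211882,  0.        ,  0.        ,  0.        ,  0.        ]), 'position': array([0.31221758, 0.14495535, 1.11088752]), 'attitude': array([-2.93799962, -0.0030171 , -1.58331239])}
top tensioner_rig [([0.5531, 0.2941, 0.0109], 0.69)]
top pivot [([0.5507, 0.2929, 0.0155], 0.96)]
top gauge_green [([0.5535, 0.296, 0.0078], 0.87), ([0.3929, -0.3006, 0.0201], 0.75)]
top idler_block [([0.5533, 0.2394, 0.0687], 0.73), ([0.4669, 0.3415, 0.0702], 0.26)]
top idler_face [([0.5514, 0.2399, 0.0686], 0.66)]
top thumb_plate [([0.4686, 0.3381, 0.071], 0.4)]
top thumb_face [([0.3992, -0.1986, 0.0335], 0.58), ([0.4717, 0.341, 0.0731], 0.48)]
top pawl []
```

Run:
```python
import cv2
a=cv2.imread('pics/top0.png');b=cv2.imread('pics/scene0.png')
cv2.imwrite('pics/top0b.png',cv2.resize(a,(800,600)));cv2.imwrite('pics/scene0b.png',cv2.resize(b,(800,600)))
```

```text
(no output)
```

View pics/top0b.png

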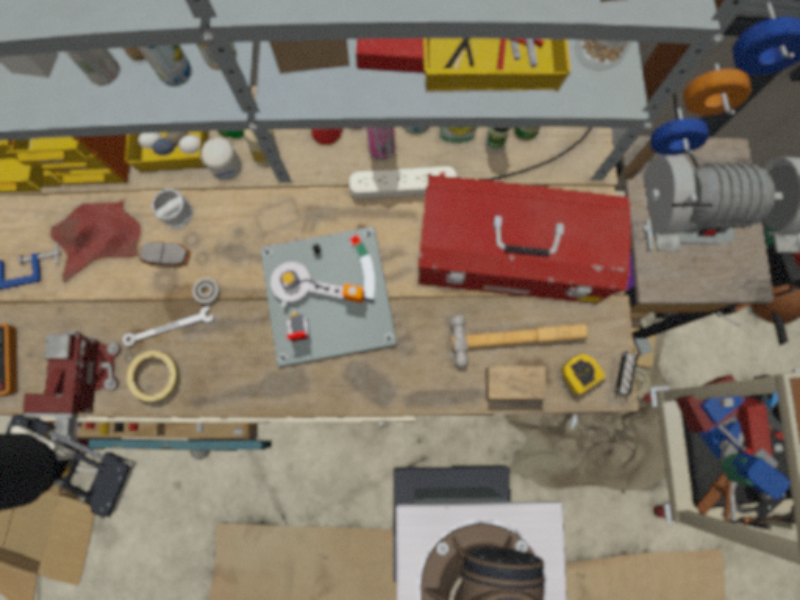

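View pics/scene0b.png

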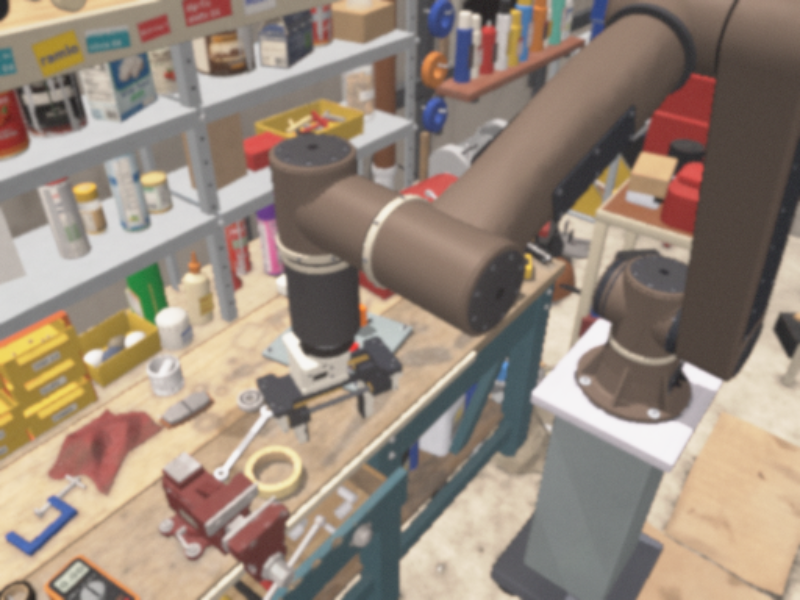

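The top view shows the rig plate with corners at about (263,248), (373,229), (396,345), (281,364) in the 800x600 picture. The red thumb plate is at (297,335), the orange block at (354,292) and the pivot at (290,280). A tall red toolbox stands to the right of the rig, from column 420. The scene view has the gripper hiding most of the rig.

```bash
cat > h.py <<'E'
import numpy as np,cv2
from scipy.spatial.transform import Rotation as R
from station import arm,cams,finder
def cam(c):
    p=cams.camera_params(c);return p,R.from_euler('xyz',p['attitude']).as_matrix(),np.array(p['position'])
def ray(P,uv):
    p,Rm,o=P
    x=cv2.undistortPoints(np.float64(uv).reshape(-1,1,2),p['intrinsics'],p['D']).reshape(-1,2)
    return np.c_[x,np.ones(len(x))]@Rm.T,o
def onz(P,uv,z):
    d,o=ray(P,uv);return o+d*((z-o[2])/d[:,2])[:,None]
def cloud(P,d):
    v,u=np.mgrid[:384,:512];dd,o=ray(P,np.c_[u.ravel(),v.ravel()]);return (o+dd*d.ravel()[:,None]).reshape(384,512,3)
E
python3 - <<'E'
from h import *
P=cam('top');im,d=cams.grab_frame('top');C=cloud(P,d)
s=.64
co=onz(P,np.float64([(263,248),(373,229),(396,345),(281,364)])*s-0.2,.012);print(co.round(4),co.mean(0))
print(np.degrees([np.arctan2(*(co[0]-co[3])[[1,0]]),np.arctan2(*(co[1]-co[2])[[1,0]])]))
hsv=cv2.cvtColor(im,cv2.COLOR_RGB2HSV)
box=np.zeros(d.shape,bool);box[145:235,165:255]=1
def st(n,m):
    n_,l,stt,ce=cv2.connectedComponentsWithStats(m.astype(np.uint8))
    for i in range(1,n_):
        if stt[i,4]>8:
            k=l==i;z=C[...,2][k];print(n,stt[i],ce[i].round(1),C[k].mean(0).round(4),z.min().round(3),z.max().round(3),onz(P,ce[i],.07).round(4))
sat=(hsv[...,1]>150)&(hsv[...,2]>90)&box
st('red',sat&((hsv[...,0]<6)|(hsv[...,0]>172)));st('or',sat&(hsv[...,0]>8)&(hsv[...,0]<22))
tb=(C[...,2]>.08)&(C[...,2]<.45)&(C[...,1]<.25)&(C[...,1]>-.3)&(C[...,0]>.4)&(C[...,0]<.75)
q=C[tb];print('tall',len(q),np.percentile(q,[0,1,50,99,100],axis=0).round(3))
s_=arm.get_state();w=cam('wrist');T=R.from_euler('xyz',s_['ee_rot'])
print('wristcam in tool',T.inv().apply(w[2]-s_['eef_pos']),(T.inv().as_matrix()@w[1]).round(3),w[0]['intrinsics'])
E
```

```text
[[0.6618 0.4287 0.012 ]
 [0.6994 0.2022 0.012 ]
 [0.4583 0.1571 0.012 ]
 [0.4231 0.3837 0.012 ]] [0.56065303 0.29293284 0.012     ]
[10.68040771 10.61644413]
red [225 151   5   5  17] [227.  153.4] [0.6756 0.239  0.0141] 0.01 0.016 [[0.6571 0.2342 0.07  ]]
red [184 212  12   6  41] [190.  214.5] [0.471  0.3426 0.0671] 0.044 0.074 [[0.4706 0.3421 0.07  ]]
or [220 182  13  11  78] [225.9 187.9] [0.5484 0.2367 0.0735] 0.025 1.111 [[0.5493 0.2369 0.07  ]]
tall 9102 [[ 0.532 -0.3    0.08 ]
 [ 0.538 -0.292  0.09 ]
 [ 0.633 -0.085  0.166]
 [ 0.749  0.107  0.418]
 [ 0.75   0.116  0.45 ]]
wristcam in tool [0.07103745 0.00027304 0.01892482] [[ 0.001 -0.965 -0.262]
 [ 1.     0.001 -0.   ]
 [ 0.001 -0.262  0.965]] [[310.8028938    0.         255.45361944]
 [  0.         310.8028938  192.49760959]
 [  0.           0.           1.        ]]
```

Emit:
play_rows --targets '[[[0.04,0.03,0.01,-6],[0.085,0.068,0.02,-12],[0.13,0.105,0.03,-18],[0.175,0.14,0.04,-24],[0.22,0.175,0.05,-30]]]' --grip 255 --newtons 10

```text
t: 1.58
eef_pos: [0.3899, 0.3815, 0.3547]
ee_rot: [-3.141, -0.001, 0.149]
force: [1.2, 1.0, -0.9]
width: 0.0431
```

```bash
cat >> h.py <<'E'
def go(x,y,z,yaw):
    s=arm.get_state();T=R.from_euler('xyz',s['ee_rot']);d=T.inv().apply(np.array([x,y,z])-s['eef_pos'])
    print('t',round(s['t'],2),'pos',s['eef_pos'].round(4),'rot',s['ee_rot'].round(4),'F',s['force'].round(2),'w',round(s['width'],4))
    print('shift',d.round(4),'turn',np.degrees(s['ee_rot'][2]-yaw).round(2))
E
python3 -c "
from h import *
go(.417,.332,.35,.185)"
```

```text
t 1.57 pos [0.3899 0.3815 0.3547] rot [-3.141e+00 -6.000e-04  1.487e-01] F [ 1.16  0.98 -0.88] w 0.0431
shift [0.0194 0.053  0.0047] turn -2.08
```

Emit:
play_rows --targets '[[[0.01,0.025,0.0,-1],[0.019,0.05,0.002,-2],[0.019,0.05,0.002,-2]]]'

```text
t: 1.95
eef_pos: [0.4159, 0.335, 0.3528]
ee_rot: [-3.142, 0.0, 0.178]
force: [-0.8, 0.6, -0.2]
width: 0.013
```

Run:
```python
from h import *
go(.417,.332,.35,.185)
im,d=cams.grab_frame('wrist');P=cam('wrist');np.savez('w1',im=im,d=d,p=np.array([P],object))
C=cloud(P,d)
for q in("thumb_plate","idler_block","pivot","tensioner_rig"):
    print(q,[(np.round(r['xyz'],4).tolist(),round(r['score'],2)) for r in finder.find_in('wrist',q)[:2]])
cv2.imwrite('pics/w1.png',cv2.resize(im[:,:,::-1],(800,600)))
hsv=cv2.cvtColor(im,cv2.COLOR_RGB2HSV)
sat=(hsv[...,1]>140)&(hsv[...,2]>70)
for n,m in(('red',sat&((hsv[...,0]<6)|(hsv[...,0]>172))),('or',sat&(hsv[...,0]>8)&(hsv[...,0]<22))):
    k,l,stt,ce=cv2.connectedComponentsWithStats(m.astype(np.uint8))
    for i in range(1,k):
        if stt[i,4]>60:
            q=C[l==i];top=q[(q[:,2]>.064)&(q[:,2]<.08)];print(n,stt[i],len(top))
            if len(top)>20:print('  top',cv2.minAreaRect((top[:,:2]*1000).astype(np.float32)),np.median(top[:,2]))
```

```text
t 1.95 pos [0.4159 0.335  0.3528] rot [-3.1416  0.      0.1777] F [-0.84  0.57 -0.21] w 0.013
shift [0.0006 0.0032 0.0028] turn -0.42
thumb_plate [([0.4686, 0.3458, 0.0739], 0.63)]
idler_block [([0.5515, 0.2435, 0.0692], 0.58)]
pivot [([0.5249, 0.2942, 0.0078], 0.68), ([0.5483, 0.5358, 0.0108], 0.52)]
tensioner_rig [([0.5229, 0.2907, 0.0151], 0.83)]
red [234 118  43  14 554] 522
  top ((472.1703796386719, 346.1069030761719), (9.856571197509766, 34.97309875488281), 10.235418319702148) 0.07162192575317258
or [ 361   19   73   53 2182] 1358
  top ((556.2762451171875, 240.5323028564453), (39.860103607177734, 23.626127243041992), 77.05448913574219) 0.06891242630387151
or [245  63  12  10  66] 0
or [215 240   9  55 297] 0
or [288 240   9  55 302] 0
or [  72  304  352   15 3606] 0
```

View pics/w1.png

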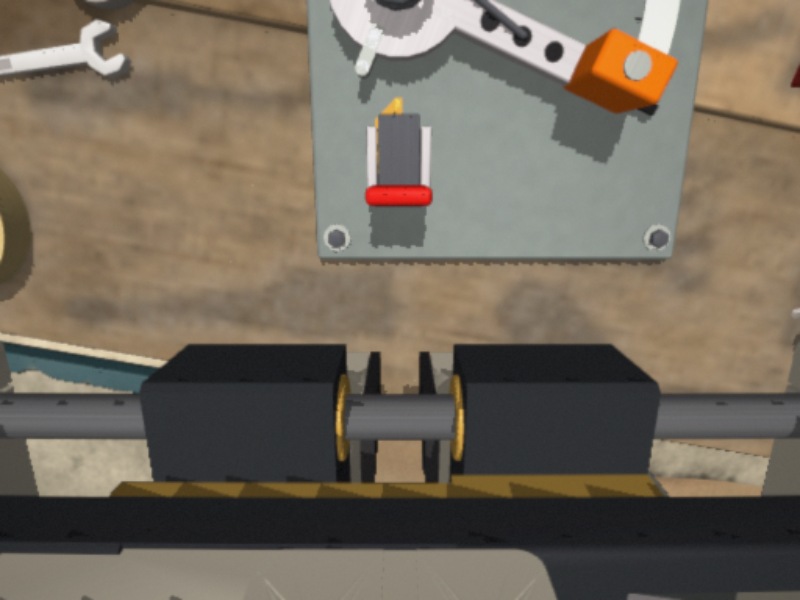

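The wrist view shows the thumb plate at (398,195) and the block at (622,70), with nothing behind either one. The fingers are lined up with the plate at column 400.

```bash
python3 -c "
from h import *
go(.430,.338,.222,.181)"
```

```text
t 2.2 pos [0.4151 0.3371 0.3528] rot [-3.1414e+00 -2.0000e-04  1.8040e-01] F [ 0.18 -0.25 -0.1 ] w 0.0004
shift [0.0148 0.0018 0.1308] turn -0.04
```

Emit:
play_rows --targets '[[[0.004,0.001,0.035,0],[0.008,0.001,0.075,0],[0.012,0.002,0.11,0],[0.015,0.002,0.13,0],[0.015,0.002,0.13,0]]]'

```text
t: 2.82
eef_pos: [0.43, 0.3373, 0.2211]
ee_rot: [3.139, 0.002, 0.18]
force: [0.1, -0.4, 0.9]
width: 0.0006
```

Run:
```python
from h import *
cams.grab_frame('wrist');go(.458,.3435,.222,.181)
im,d=cams.grab_frame('wrist');P=cam('wrist');C=cloud(P,d)
hsv=cv2.cvtColor(im,cv2.COLOR_RGB2HSV)
m=(hsv[...,1]>140)&(hsv[...,2]>70)&((hsv[...,0]<6)|(hsv[...,0]>172))
q=C[m];top=q[(q[:,2]>.066)&(q[:,2]<.08)];print(cv2.minAreaRect((top[:,:2]*1000).astype(np.float32)))
cv2.imwrite('pics/w2.png',im[:,:,::-1])
```

```text
t 2.88 pos [0.4302 0.3377 0.2224] rot [3.1404e+00 8.0000e-04 1.8050e-01] F [-0.61  0.23  0.74] w 0.0007
shift [ 0.0284 -0.0008  0.0003] turn -0.03
((472.61138916015625, 345.8330993652344), (9.657249450683594, 35.28020477294922), 10.498754501342773)
```

View pics/w2.png

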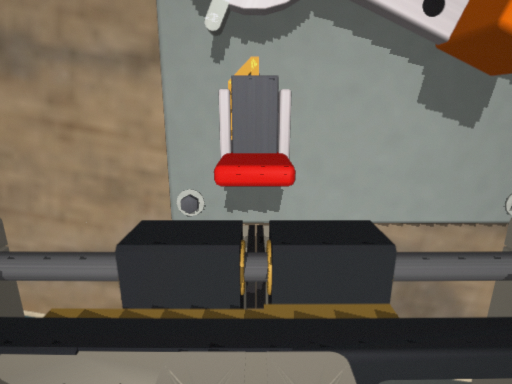

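Fingers are centred on the thumb plate (column 256, plate centre at 255).

Emit:
play_rows --targets '[[[0.01,0,0,0],[0.02,0,0,0],[0.025,0,0,0],[0.028,0,0,0],[0.031,0,0,0]]]'

```text
t: 3.55
eef_pos: [0.4605, 0.3424, 0.2226]
ee_rot: [3.141, 0.002, 0.179]
force: [-7.7, 0.9, 3.9]
width: 0.0002
```

Emit:
play_rows --targets '[[[0.002,0,0,0],[0.004,0,0,0],[0.006,0,0,0],[0.008,0,0,0],[0.01,0,0,0]]]'

```text
t: 4.18
eef_pos: [0.4701, 0.3442, 0.2226]
ee_rot: [3.141, 0.002, 0.179]
force: [-7.4, 1.2, 3.5]
width: 0.0009
```

Emit:
play_rows --targets '[[[0.0015,0,0,0],[0.003,0,0,0],[0.0045,0,0,0],[0.006,0,0,0]]]'

```text
t: 4.68
eef_pos: [0.4756, 0.345, 0.2225]
ee_rot: [3.141, 0.003, 0.179]
force: [-14.6, 1.7, 7.8]
width: 0.0003
```

Emit:
play_rows --targets '[[[0.0005,0,0,0],[0.001,0,0,0],[0.0015,0,0,0],[0.002,0,0,0]]]'

```text
t: 5.18
eef_pos: [0.4761, 0.3452, 0.2225]
ee_rot: [3.14, 0.006, 0.179]
force: [-21.3, 0.8, 14.0]
width: 0.0004
```

Emit:
play_rows --targets '[[[-0.001,0,0,0],[-0.002,0,0,0]]]'

```text
t: 5.42
eef_pos: [0.4755, 0.3451, 0.2225]
ee_rot: [3.141, 0.003, 0.179]
force: [-5.5, -0.5, 1.2]
width: 0.0005
```

```bash
cat >> h.py <<'E'
def red(n):
    cams.grab_frame('wrist');go(.458,.3435,.222,.181)
    P=cam('wrist');im,d=cams.grab_frame('wrist');C=cloud(P,d)
    hsv=cv2.cvtColor(im,cv2.COLOR_RGB2HSV)
    m=(hsv[...,1]>140)&(hsv[...,2]>70)&((hsv[...,0]<6)|(hsv[...,0]>172))
    q=C[m];top=q[(q[:,2]>.066)&(q[:,2]<.08)];print(cv2.minAreaRect((top[:,:2]*1000).astype(np.float32)))
    cv2.imwrite(f'pics/{n}.png',im[:,:,::-1])
E
python3 -c "
from h import *
red('w3')"
```

```text
t 5.47 pos [0.4755 0.345  0.2225] rot [3.1407e+00 2.5000e-03 1.7930e-01] F [-8.39 -0.27  5.  ] w 0.0002
shift [-0.0175 -0.0016  0.0005] turn -0.1
((491.5245361328125, 348.4653015136719), (9.91102409362793, 31.79949188232422), 10.591825485229492)
```

View pics/w3.png

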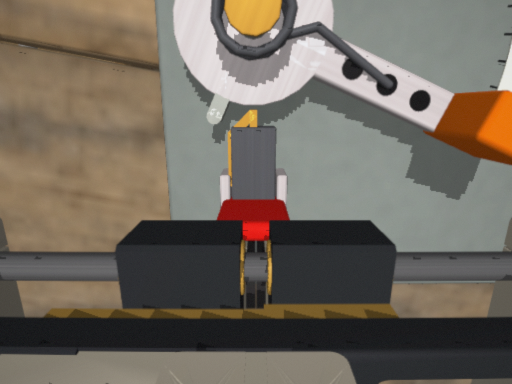

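The thumb plate moved 19 mm. The force then rose from 7.5 to 21 N with no further motion, so it is against the stop. Next I retreat, lift and go to the block.

Emit:
play_rows --targets '[[[-0.01,0,0,0],[-0.025,0,0,0],[-0.03,0,-0.02,0],[-0.03,0,-0.06,0],[-0.03,0,-0.07,0]]]'

```text
t: 6.15
eef_pos: [0.447, 0.3406, 0.2953]
ee_rot: [-3.139, -0.003, 0.18]
force: [0.0, -0.1, -0.8]
width: 0.0006
```

```bash
python3 -c "
from h import *
red('w4');go(.501,.253,.29,-.225)"
```

```text
t 6.2 pos [0.447  0.3405 0.2954] rot [-3.1388 -0.0033  0.1802] F [-0.16  0.14  1.  ] w 0.0007
shift [ 0.0111 -0.0008  0.0735] turn -0.04
((491.2046203613281, 348.78619384765625), (9.968694686889648, 35.444122314453125), 10.437689781188965)
t 6.25 pos [0.4469 0.3403 0.294 ] rot [-3.1396e+00 -2.0000e-03  1.7980e-01] F [-0.13  0.68 -0.18] w 0.0001
shift [0.0376 0.0955 0.0038] turn 23.2
```

Thumb plate stayed in (491.2). Now to in front of the block.

Emit:
play_rows --targets '[[[0.01,0.025,0,6],[0.02,0.05,0,12],[0.03,0.075,0,18],[0.037,0.095,0.003,23],[0.037,0.095,0.003,23]]]'

```text
t: 6.88
eef_pos: [0.5004, 0.2519, 0.288]
ee_rot: [3.139, 0.002, -0.224]
force: [0.2, -0.0, 0.0]
width: 0.0004
```

```bash
cat >> h.py <<'E'
def blk(n,piv=None):
    cams.grab_frame('wrist');P=cam('wrist');im,d=cams.grab_frame('wrist');C=cloud(P,d)
    hsv=cv2.cvtColor(im,cv2.COLOR_RGB2HSV)
    m=(hsv[...,1]>140)&(hsv[...,2]>70)&(hsv[...,0]>8)&(hsv[...,0]<22)
    top=C[m&(C[...,2]>.063)&(C[...,2]<.074)];print('block',cv2.minAreaRect((top[:,:2]*1000).astype(np.float32)),np.median(top[:,2]))
    cv2.imwrite(f'pics/{n}.png',im[:,:,::-1])
E
python3 -c "
from h import *
blk('w5');go(.506,.252,.218,-.225)"
```

```text
block ((569.4949340820312, 296.25823974609375), (157.4888153076172, 23.46190071105957), 77.35057830810547) 0.06876547734466404
t 6.97 pos [0.5003 0.2532 0.2887] rot [ 3.1404e+00  9.0000e-04 -2.2100e-01] F [-0.03  0.03  0.4 ] w 0.0005
shift [ 0.0059 -0.0002  0.0707] turn 0.23
```

View pics/w5.png

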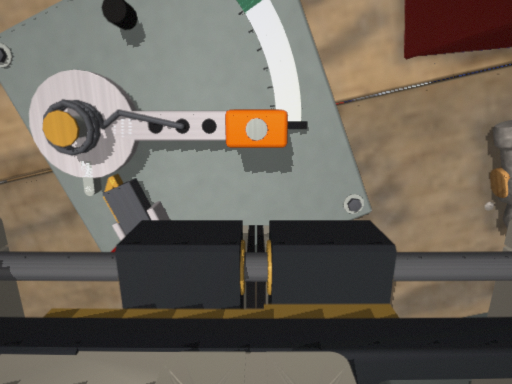

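The block is centred and square in front of the fingers, at column 256, and its front is clear. The slider is in, and the toolbox is well to the right at column 405.

Emit:
play_rows --targets '[[[0.002,0,0.025,0],[0.004,0,0.05,0],[0.006,0,0.07,0],[0.006,0,0.07,0],[0.012,0,0.07,0]]]'

```text
t: 7.6
eef_pos: [0.5123, 0.2514, 0.2203]
ee_rot: [-3.141, -0.0, -0.22]
force: [0.5, 0.2, 0.9]
width: 0.0004
```

Emit:
play_rows --targets '[[[0.006,0,0,0],[0.012,0,0,0],[0.018,0,0,0],[0.02,0,0,0],[0.022,0,0,0]]]'

```text
t: 8.22
eef_pos: [0.5339, 0.2457, 0.2196]
ee_rot: [3.142, 0.0, -0.222]
force: [0.4, -1.2, 0.0]
width: 0.0
```

```bash
python3 -c "
from h import *
go(.5353,.2453,.218,-.222)"
```

```text
t 8.22 pos [0.5339 0.2457 0.2196] rot [ 3.1416e+00  1.0000e-04 -2.2200e-01] F [ 0.37 -1.21  0.04] w 0.0
shift [0.0015 0.0001 0.0016] turn 0.0
```

Almost touching. Advance to contact and push in arc steps.

Emit:
play_rows --targets '[[[0.001,0,0,0],[0.002,0,0,0],[0.003,0,0,0]]]'

```text
t: 8.6
eef_pos: [0.536, 0.2452, 0.2196]
ee_rot: [3.141, 0.001, -0.222]
force: [-5.9, 1.1, 2.9]
width: 0.0004
```

Emit:
play_rows --targets '[[[0.0026,0.0004,0,-1.1],[0.0052,0.0007,0,-2.3],[0.0078,0.001,0,-3.4],[0.0104,0.0013,0,-4.6],[0.0131,0.0015,0,-5.7]]]'

```text
t: 9.22
eef_pos: [0.5483, 0.2408, 0.2196]
ee_rot: [3.141, 0.002, -0.121]
force: [-7.0, 1.7, 4.7]
width: 0.0005
```

Emit:
play_rows --targets '[[[0.0026,0.0004,0,-1.1],[0.0052,0.0007,0,-2.3],[0.0078,0.001,0,-3.4],[0.0104,0.0013,0,-4.6],[0.0131,0.0015,0,-5.7]]]'

```text
t: 9.85
eef_pos: [0.5603, 0.2378, 0.2195]
ee_rot: [3.141, 0.003, -0.022]
force: [-12.4, 3.7, 6.9]
width: 0.0004
```

Emit:
play_rows --targets '[[[0.0026,0.0004,0,-1.1],[0.0052,0.0007,0,-2.3],[0.0078,0.001,0,-3.4],[0.0104,0.0013,0,-4.6],[0.0131,0.0015,0,-5.7]]]'

```text
t: 10.48
eef_pos: [0.573, 0.236, 0.2195]
ee_rot: [3.141, 0.004, 0.077]
force: [-12.8, 3.7, 8.7]
width: 0.0006
```

```bash
cat >> h.py <<'E'
def th():
    s=arm.get_state();p=s['eef_pos'][:2]-np.array([.585,.3673]);r=np.hypot(*p)
    # contact face line: TCP offset 21.5 behind arm line
    a=np.arctan2(p[1],p[0])+np.arcsin(.0215/r)
    print('t',s['t'],'theta est',a-np.radians(-102.7),'yaw-th',s['ee_rot'][2]+np.radians(12.7),'r',np.sqrt(r*r-.0215**2),'F',s['force'].round(1),s['eef_pos'].round(4))
E
python3 -c "
from h import *
th()"
```

```text
t 10.475 theta est 0.29424460206029757 yaw-th 0.29911796317139805 r 0.1300553503460838 F [-12.8   3.7   8.7] [0.573  0.236  0.2195]
```

Emit:
play_rows --targets '[[[0.0026,0,-0.0003,-1.1],[0.0052,0.0002,-0.0006,-2.3],[0.0078,0.0005,-0.001,-3.4],[0.0104,0.0008,-0.001,-4.6],[0.0131,0.001,-0.001,-5.7]]]'

```text
t: 11.1
eef_pos: [0.5861, 0.2356, 0.2196]
ee_rot: [3.141, 0.005, 0.177]
force: [-9.3, 1.9, 1.9]
width: 0.0004
```

Emit:
play_rows --targets '[[[0.0026,0.0002,0,-1.1],[0.0052,0.0005,-0.0005,-2.3],[0.0078,0.0008,-0.0005,-3.4],[0.0104,0.001,-0.0005,-4.6]]]'

```text
t: 11.6
eef_pos: [0.5963, 0.236, 0.2196]
ee_rot: [3.14, 0.007, 0.256]
force: [-9.8, -0.8, 1.4]
width: 0.0005
```

```bash
python3 -c "
from h import *
th()"
```

```text
t 11.6 theta est 0.4712480301310782 yaw-th 0.4781273840212914 r 0.13000182615837955 F [-9.8 -0.8  1.4] [0.5963 0.236  0.2196]
```

Emit:
play_rows --targets '[[[0.0026,0.0003,0,-1.1],[0.0052,0.0006,0,-2.3],[0.0078,0.0008,-0.0005,-3.4]]]'

```text
t: 11.98
eef_pos: [0.6039, 0.2369, 0.2197]
ee_rot: [3.141, 0.007, 0.316]
force: [-8.2, -1.1, -2.6]
width: 0.0004
```

Emit:
play_rows --targets '[[[0.0026,0.0003,0,-1.1],[0.0052,0.0006,0,-2.3],[0.0078,0.0008,-0.0005,-3.4]]]'

```text
t: 12.35
eef_pos: [0.6113, 0.2382, 0.2198]
ee_rot: [3.141, 0.009, 0.374]
force: [-8.4, -2.3, -3.4]
width: 0.0009
```

```bash
python3 -c "
from h import *
th()"
```

```text
t 12.35 theta est 0.5867504182567398 yaw-th 0.5961379753545175 r 0.12995024478087083 F [-8.4 -2.3 -3.4] [0.6113 0.2382 0.2198]
```

Emit:
play_rows --targets '[[[0.0026,0.0004,0,-1.1],[0.0052,0.0007,0,-2.3],[0.0078,0.001,0,-3.4],[0.0104,0.0013,0,-4.6],[0.0112,0.0014,0,-4.9]]]'

```text
t: 12.98
eef_pos: [0.6223, 0.2409, 0.2198]
ee_rot: [3.141, 0.009, 0.46]
force: [-9.5, -2.4, -1.4]
width: 0.0006
```

Run:
```python
from h import *
th()
im,d=cams.grab_frame('wrist');a,_=cams.grab_frame('top');b,_=cams.grab_frame('scene')
th()
t=cv2.resize(a[140:240,160:270],None,fx=3.6,fy=3.6,interpolation=cv2.INTER_CUBIC)
w=cv2.resize(im,(480,360))[:,:400]
cv2.imwrite('pics/f1.png',np.hstack([w,t])[:,:,::-1])
```

```text
t 12.975 theta est 0.6722164245373392 yaw-th 0.6813883845175661 r 0.1300177657643987 F [-9.5 -2.4 -1.4] [0.6223 0.2409 0.2198]
t 13.125 theta est 0.6717865357887804 yaw-th 0.6810261792742409 r 0.13003176393644073 F [-9.6 -2.4 -2.2] [0.6222 0.2409 0.2198]
```

View pics/f1.png

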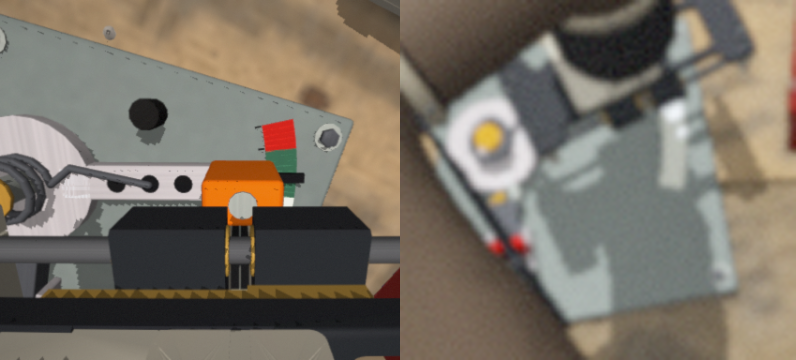

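The black pointer at (292,178) lies in the green band (rows 152–197) with red beyond it. The top crop shows the thumb plate still in. I'll hold briefly and check that it's stable.

Emit:
play_rows --targets '[[[0,0,0,0],[0,0,0,0],[0,0,0,0],[0,0,0,0]]]'

```text
t: 13.62
eef_pos: [0.6221, 0.2409, 0.2198]
ee_rot: [3.141, 0.009, 0.459]
force: [-8.6, -2.7, -2.5]
width: 0.0007
```

Run:
```python
from h import *
th()
im,d=cams.grab_frame('top');P=cam('top')
hsv=cv2.cvtColor(im,cv2.COLOR_RGB2HSV);m=(hsv[...,1]>150)&(hsv[...,2]>90)&((hsv[...,0]<6)|(hsv[...,0]>172));m[:, :170]=0;m[:,215:]=0;m[:195]=0;m[230:]=0
v,u=np.nonzero(m);print(len(u),onz(P,[[u.mean(),v.mean()]],.07))
from station import job_done
print(job_done());th()
```

```text
t 13.625 theta est 0.6713608765378514 yaw-th 0.681040888195489 r 0.12999767639753737 F [-8.6 -2.7 -2.5] [0.6221 0.2409 0.2198]
19 [[0.49003184 0.34388056 0.07      ]]
the job is handed in; nothing more can be done
None
the job is handed in; nothing more can be done
```

The job is handed in at about 13.7 s. The thumb plate is fully in, and the gripper is holding the sprung arm in the green by pressing on the orange block.

- **Thumb plate:** I pushed it with closed fingers until it moved about 19 mm and stopped. The force then rose from about 8 N to a peak reading of about 25 N (21 N of it along the push) with almost no further movement. It stayed in after I backed off. A final top view, with part of the plate hidden, still puts it 19–20 mm in.
- **Idler block:** I pushed it along its arc to an estimated arm angle of 0.67. The wrist picture shows the black pointer in the green, and the holding force is steady at about 9 N. The highest force read while pushing was about 16 N.
- **Not confirmed:** I did not see the pawl click directly. I infer it from the slider being in and the angle being past 0.55. The forces are readings taken at the end of each short move, so brief peaks between them would not show.
- **Disagreement:** The top and wrist cameras differed by about 3–4 mm on positions. I used the wrist camera, and contact came where it predicted.

My path did not go near the other things on the bench. I did not check them again afterwards.

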